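Fit the loading coil in the slotted antenna bracket

TASK

Get the antenna ready: swing the bracket's keeper bar clear, slide the taller of the two loading coils upright into the slot from the front until it is fully home, with its collar resting on the slotted plate and its bottom flange underneath it, and then swing the keeper fully shut again in front of it. Keep the coil upright all the way, and leave everything else on the table where it is.

Things in the scene. Friction and masses are not known exactly. Their poses are not given: they have to be found in the camera images.
- coil: The taller loading coil, loose, about 0.4 kg, 150 tall, standing on the grey mat (its twin is 104 tall); round about its z axis. From the origin (centre of the underside) up: steel bottom flange dia 46, 0 to 8 up; neck dia 24, 8 to 24 up; steel collar dia 46, 24 to 32 up; barrel (copper winding, black ends) dia 34, 32 to 134 up; brass socket dia 18 to 150. All sizes in mm.
- coil_grip (a point): A good place to grip the taller coil: on its axis, 108 above its underside, in the barrel of dia 34; the coil's top is 42 higher. No reading while it is held.
- bracket: Fixed aluminium bracket on a steel foot, left or right of the robot, turned. Origin on the table; x points away from the slot's mouth, y left, z up. Foot x -65 to 85, y +-105, 12 high. Level slotted plate x -60 to 60, y +-105, 8 thick, underside 62 and top 70 above the table, carried by a web at x 54 to 60, so open underneath at the front and sides.
- slot_mouth (a point): Middle of the slot's open front end (bracket x -60, y 0, plate top, 70 up), on the bracket's -x side, which faces roughly to the robot. Slot 28 wide, flared to 40 over the first 10; it runs straight along bracket +x to its rounded end. Frame turned as the bracket.
- slot_home (a point): Centre of the slot's rounded end (radius 14) at the plate's top: bracket x -10, y 0, z 70. The coil fully home has its axis within about 2 of this point and its collar on the plate: its origin is then 24 below it. Frame turned as the bracket.
- whip_base (a point): Foot of a fixed rubber whip antenna on the plate: bracket x 38, y 85, z 70. Dia 22 for the first 16, then at most 18, to 254 above the table.
- keeper (a joint): Keeper: steel bar 12 wide, 8 thick on the plate, hinged about a vertical axis at bracket x -48, y 42. 0: shut, bar along bracket -y across the mouth, just in front of the home coil's collar. It opens forwards, clockwise from above: at 1.57 rad it points along bracket -x; stop at 2.3. From 1.5 the coil passes. Stays where left; about 1 N at the knob moves it. Starts at 0 to 0.6.
- keeper_knob (a point): Middle of the keeper's black upright finger knob: dia 16, from 78 to 114 above the table; this point is 96 above the table, 110 from the hinge axis. Round: it can be pinched from above at any yaw and led round its arc, or pushed.
- mat: Fixed grey mat 230 x 230 x 3 thick, on the other side from the bracket; the two coils, a handheld radio and a microphone are on it, in any order, about 120 apart. Origin: centre of its underside.
- coil_short: The shorter loading coil, 104 tall, same base as the taller, standing on the mat; leave it. Origin: centre of the underside.
- radio: Black handheld radio standing on the mat, 34 (x) x 56 (y) x 110 tall, with a rubber antenna of dia 14 at y 16 to 260 up; leave it. Origin: centre of the underside.
- mic: Black hand microphone lying on the mat, 90 (x) x 58 (y) x 28, with a steel button on top to 32; leave it. Origin: centre of the underside.
- bottle: Clear water bottle, dia 64, 205 tall, standing between bracket and mat, farther out; leave it. Origin: centre of the underside.
- mouse: Black computer mouse 110 (x) x 62 x 36 high, lying in front of the robot; leave it. Origin: centre of the underside.
- tape: Roll of black tape, dia 64, 19 high, lying on the table beside the bracket (bracket -y side); leave it. Origin: centre of the underside.
- radio_charger: Black handheld radio in a charger cup 75 x 85 x 38 high, at the left; antenna dia 14 at y 16, to 272 up; leave it. Origin: centre of the underside.

How it is judged:
By the outcome, as a careful person would: the job done as asked, in the order asked, and still so for the second after the job is handed in, with the robot touching nothing.
It also fails if it takes over 72 s, if anything falls off the work surface, if the arm or the gripper's body presses on something with over 40 N, if the wrist force passes 120 N, or if a joint passes its speed limit or range.

ROBOT

A 6-joint arm with a two-finger parallel gripper is mounted at the origin on the work surface. World frame = base frame: x ahead of the robot, y to its left, z up, the work surface at z = 0. Lengths are in mm, angles in rad, forces in N, time in s.
With the tool pointing down it reaches from about 325 to 750 mm from the base axis. Payload 7.6 kg.
Tool frame: the origin (TCP) lies on the centre line of the jaws, within the pads' length; the fingertips stand 11 mm ahead of it and the grasp point (between the pads) lies 8 mm behind it; z points along the fingers, y is the line along which they close (so a half turn about z gives the same grasp; the last joint's range is limited). The gripper opens to 85 mm and grips with 20 to 120 N. Pads are 22 mm wide; open, the fingers measure 114 mm over their backs; the gripper's body (76 mm by 85 mm) begins 54 mm behind the grasp point. The pads swing forward as they close: fully open they stand 13 mm farther back than shut.
Start: joints at [1.216, 0.052, 1.401, -0, 1.689, -0.07], TCP at [147.49, 503.876, 242.323] pointing down, gripper open.
Joint ranges: [-2.9, 2.9], [-0.91, 2.17], [0.12, 2.37], [-1.06, 4.2], [0.26, 2.73], [-2.93, 2.93]. Speed limits (rad/s): [2.57, 2.57, 3.01, 3.14, 3.14, 3.14].

INTERFACE

Orientations are given as a unit quaternion [w, x, y, z].
In Python, from plant import env gives the robot as it stands.
- The arm moves only by the tool hand_motion, called after "Call:" as name(argument=value, ...), one argument or row to a line, values as JSON. Schema: {"type":"object","properties":{"offsets":{"type":"array","items":{"type":"number"},"minItems":6,"maxItems":72},"jaw":{"type":"number"},"grip_force":{"type":"number"},"only":{"type":"string"},"quiet":{"type":"boolean"},"lines":{"type":"string"}},"required":["offsets"],"additionalProperties":false}. offsets is one flat list of numbers that holds 1 to 12 rows one after another, with no inner brackets; each row has 6 numbers: dx, dy, dz in a scale on which 1.0 is 800 mm, then a rotation vector rx, ry, rz in normalised numbers (1 is pi rad); each row shifts and turns the commanded pose from where the row before left it, along the tool's axes as they then stand; what a row does not reach is not made up. A row lasts 1/10 s, in which the tool goes at most 50 mm and 0.15 rad, less where a joint would pass 70% of its speed; a pose out of reach is approached as far as the arm can. jaw is the finger opening in mm, set as the call begins (left out keeps the last). The fingers move at their own pace and stop on an object; grip_force is the grip in N (left out, the last holds). Time passes only in rows, so rows that do not move let the fingers close. The tool returns the time, the measured TCP pose, the force, the opening and the grip force at its end. only (a regular expression) keeps the lines of the reply that match it, lines (a string "A,B") keeps lines A to B, and quiet returns only ok. No shift or turn number may pass 1 either way. Input that does not fit is refused with a message, and nothing moves.
- env.get_obs(): the state, without advancing time (a new reading comes with each control period).
- env.capture(name): name is "side" or "top" or "wrist"; returns a dict with "img" (420x560x3 uint8, red, green, blue), "range_z" (420x560 float32, mm along the optical axis (not along the pixel's ray), 0 where there is no reading), "fx", "fy", "cx", "cy" (pixels), "D" ([k1, k2, p1, p2, k3] as OpenCV has them; the pictures are not rectified), "rvec" (rotation vector, rad) and "tvec" (3), from world to camera coordinates, as OpenCV has them. Camera axes: x right, y down, z forward; pixel columns grow to the right and rows downward; lengths in mm; the calibration is good to about 2 mm. A picture is of the moment at which its call begins.
- env.close_job(): hands the job in; it is judged then, once.
The state is a dict: "time": time; "qpos": joint angles; "joint_vel": joint speeds; "joint_torque": joint torques, N m; "eef_pos": TCP position; "orientation": TCP orientation; "ft_force": force on the tool from outside, world axes, zero at the start; "wrist_torque": the same for the moment, N m; "width": finger opening in mm; "grasp_force": force on a finger pad.
Only numpy, scipy, OpenCV 4.12 (cv2) and the standard library are available. Lean on these libraries where they do the work, as an engineer would, in place of code of your own. Each camera call takes 0.05 s, during which the arm holds its last target. There are 200 camera calls.

## Working session

There is one attempt and no reset: what is moved stays moved. The work goes in short steps, Python scripts to look and compute and a tool call to move; the robot and the scene stay as the last step left them, time stands still between calls to the robot, and variables do not carry over. Pictures are saved under pics/ and viewed, at most 10 in all, crops included, and the job is handed in when it is done.

```bash
ls; mkdir -p pics; python3 - <<'E'
from plant import env
import cv2,numpy as np
o=env.get_obs();print(o)
for n in("top","side"):
    c=env.capture(n);np.savez(f"pics/{n}0.npz",**c);cv2.imwrite(f"pics/{n}0.png",c["img"][:,:,::-1])
    R=cv2.Rodrigues(np.array(c["rvec"]))[0];print(n,-R.T@np.array(c["tvec"]).ravel(),R[2],c["fx"],c["D"])
E
```

```text
pics
plant.py
{'time': 0.0, 'qpos': array([ 1.21569542e+00,  5.28662470e-02,  1.40177182e+00,  3.02131006e-05,
        1.68861842e+00, -7.02793634e-02]), 'joint_vel': array([ 0.00040234,  0.00108678, -0.00184884, -0.0011877 , -0.00523298,
        0.00033137]), 'joint_torque': array([ 1.13720046e-04, -3.81669545e+01, -3.60186481e+01, -9.16193721e-05,
        6.19766695e-03, -1.45637495e-05]), 'eef_pos': array([147.3725338 , 503.57726428, 241.43321854]), 'orientation': array([-1.90275146e-04,  1.41928096e-01,  9.89876620e-01, -8.10005998e-04]), 'ft_force': array([-0.18119111, -0.36509196, -0.60668422]), 'wrist_torque': array([ 0.01867569,  0.04091911, -0.01090343]), 'grasp_force': 0.0, 'width': 85.10731462753893}
top [ 398.50062366   59.13875977 1358.39016647] [ 1.30091358e-01  2.04471547e-05 -9.91502011e-01] 472.78676838672465 [-0.12335723  0.          0.          0.          0.        ]
side [ 481.77251983 -785.0792335   789.80703004] [ 0.06838087  0.76158578 -0.6444464 ] 474.3972268547137 [-0.16517052  0.          0.          0.          0.        ]
```

View pics/top0.png

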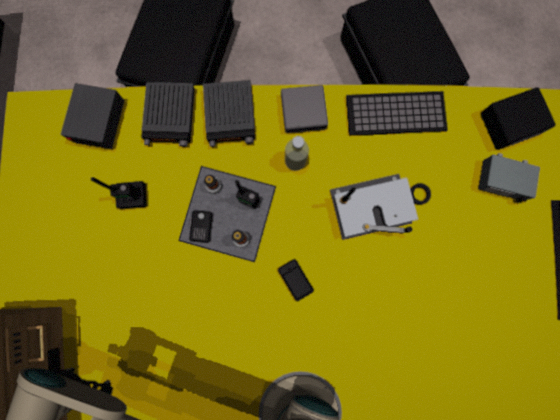

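View pics/side0.png

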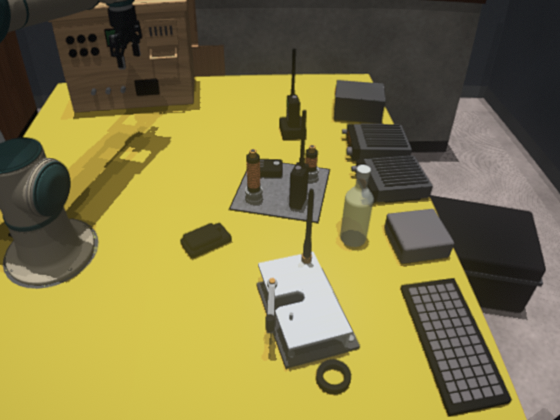

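The top view shows the bracket at about (375,205), with the keeper nearly shut at (388,229) and the knob at (408,230). Mat coils are at (210,183) and (240,238). The side view shows the coil nearer the robot, (253,170), looking taller.

```bash
cat > h.py <<'E'
import numpy as np,cv2
def cloud(c):
    h,w=c["range_z"].shape;K=np.array([[c["fx"],0,c["cx"]],[0,c["fy"],c["cy"]],[0,0,1.]])
    u,v=np.meshgrid(np.arange(w),np.arange(h));p=np.stack([u,v],-1).reshape(-1,1,2).astype(float)
    n=cv2.undistortPoints(p,K,np.array(c["D"])).reshape(h,w,2)
    R=cv2.Rodrigues(np.array(c["rvec"]))[0];t=np.array(c["tvec"]).ravel()
    z=c["range_z"][...,None];P=np.concatenate([n*z,z],-1)
    W=(P-t)@R;W[c["range_z"]<=0]=np.nan;return W
E
python3 - <<'E'
from h import *
for n in("top","side"):
    c=dict(np.load(f"pics/{n}0.npz"));W=cloud(c);img=c["img"]
    x,y,z=np.moveaxis(W,-1,0)
    print(n,"table z",np.nanmedian(z[(abs(z)<15)&(x>300)&(x<500)&(abs(y)<100)]))
    # things on mat: tall points by clusters
    m=((x>250)&(x<650)&(y>80)&(y<450)&(z>45)&(z<300)).astype(np.uint8)
    k,l,s,ce=cv2.connectedComponentsWithStats(m)
    for i in range(1,k):
        q=W[l==i]
        if len(q)>8:
            print(len(q),ce[i],np.percentile(q[:,2],[50,97]).round(1),q.mean(0).round(1),img[l==i].mean(0).round())
            t=q[q[:,2]>np.max(q[:,2])-10];print("   top",len(t),t.mean(0).round(1), t[:,2].max().round(1))
    m=((x>250)&(x<750)&(y<-30)&(y>-400)&(abs(z-70)<5)&(img.min(-1)>90))
    q=W[m];print("plate",len(q),cv2.minAreaRect(q[:,:2].astype(np.float32)),np.median(q[:,2]))
    m=((x>250)&(x<750)&(y<-30)&(y>-400)&(z>82)&(z<125)).astype(np.uint8)
    k,l,s,ce=cv2.connectedComponentsWithStats(m)
    for i in range(1,k):
        q=W[l==i]
        if len(q)>5:print("hi",len(q),ce[i],q.mean(0).round(1),q[:,2].max().round(1))
I=np.load("pics/top0.npz")["img"];S=np.load("pics/side0.npz")["img"]
a=cv2.resize(I[165:250,325:440],None,fx=6,fy=6,interpolation=2)[:500,:400*2]
cv2.imwrite("pics/a.png",a[:,:,::-1])
a=cv2.resize(S[180:360,230:370],None,fx=3.3,fy=3.3,interpolation=2);cv2.imwrite("pics/b.png",a[:,:,::-1])
E
```

```text
top table z 0.6011594727202525
118 [211.18644068 182.92372881] [ 91.6 111.6] [640.7 241.6  86.6] [60. 46. 32.]
   top 23 [645.9 244.  108.5] 114.3
369 [245.90243902 194.69105691] [113.1 262.3] [600.9 143.3 124. ] [32. 32. 32.]
   top 17 [610.5 157.7 263. ] 266.1
160 [238.38125 236.46875] [138.1 156.9] [490.1 162.4 130.5] [71. 58. 42.]
   top 35 [492.4 165.6 154.6] 161.1
plate 2701 ((564.8743896484375, -214.5502471923828), (144.72804260253906, 212.27732849121094), 12.66439437866211) 70.51036655725703
hi 34 [343.         199.32352941] [ 590.9 -116.3  101.8] 123.6
hi 13 [366.46153846 226.07692308] [ 519.7 -181.2   84.2] 86.3
hi 45 [407.66666667 229.        ] [ 508.7 -288.1  107.6] 119.5
side table z 1.0588081651683716
998 [301.67134269 164.7244489 ] [104.4 252. ] [608.5 150.7 115.4] [60. 54. 31.]
   top 22 [607.4 153.2 261.1] 265.8
510 [252.78235294 169.58823529] [106.3 153.9] [488.9 152.1 104.3] [89. 69. 39.]
   top 39 [488.7 159.6 153.3] 158.5
plate 4914 ((573.3285522460938, -213.64605712890625), (121.83547973632812, 213.60189819335938), 12.875478744506836) 71.0371548028805
hi 149 [306.83892617 251.83221477] [ 590.2 -128.8  102.3] 124.8
hi 26 [271.57692308 280.26923077] [ 516.3 -183.5   84.1] 87.3
hi 13 [290.76923077 314.07692308] [ 546.5 -266.5   84.8] 87.4
hi 146 [269.12328767 322.60273973] [ 505.6 -296.6  103.8] 117.5
```

View pics/a.png

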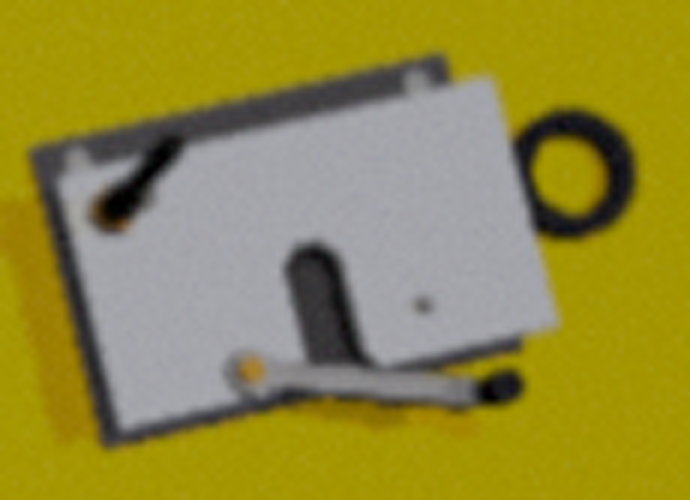

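The crop shows the slot, the keeper pivot at about (250,370) and the knob at (500,387). Measurements from both views agree:

| Item | Value |
|---|---|
| Bracket centre | about (573.3, -213.6) |
| Bracket yaw | 12.8° |
| Hinge check | (517, -183) |
| Knob | about (507, -292), angle 0.3 rad |
| Tall coil axis | about (490, 162), top at 153 |

Next I move near the coil for a close look.

Careful with the scale: shifts go in shares of 800 mm and turns go in shares of pi rad. That gives: -37 mm is -0.0463, -24 mm is -0.03.

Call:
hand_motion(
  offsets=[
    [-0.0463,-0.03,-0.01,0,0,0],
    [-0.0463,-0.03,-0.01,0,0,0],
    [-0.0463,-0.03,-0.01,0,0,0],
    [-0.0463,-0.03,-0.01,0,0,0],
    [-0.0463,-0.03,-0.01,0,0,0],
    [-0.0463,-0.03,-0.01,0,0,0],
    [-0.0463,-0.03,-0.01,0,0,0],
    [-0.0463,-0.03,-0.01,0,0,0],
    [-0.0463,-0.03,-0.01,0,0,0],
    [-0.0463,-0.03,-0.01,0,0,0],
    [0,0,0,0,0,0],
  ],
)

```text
refused: offsets[0]: [-0.0463, -0.03, -0.01, 0, 0, 0] is not of type 'number' (schema: type "number"). Nothing was moved.
```

The error is about the shape of the input: one flat list, 6 numbers to a row, no inner brackets. Fixing that and sending the same move.

Call:
hand_motion(
  offsets=[-0.0463,-0.03,-0.01,0,0,0,-0.0463,-0.03,-0.01,0,0,0,-0.0463,-0.03,-0.01,0,0,0,-0.0463,-0.03,-0.01,0,0,0,-0.0463,-0.03,-0.01,0,0,0,-0.0463,-0.03,-0.01,0,0,0,-0.0463,-0.03,-0.01,0,0,0,-0.0463,-0.03,-0.01,0,0,0,-0.0463,-0.03,-0.01,0,0,0,-0.0463,-0.03,-0.01,0,0,0,0,0,0,0,0,0],
)

```text
time: 1.2
eef_pos: [437.5, 166.1, 322.4]
orientation: [0.0, 0.145, 0.989, -0.0]
ft_force: [-0.3, 0.5, -0.5]
width: 85.8
grasp_force: 0.0
```

Call:
hand_motion(
  offsets=[0,0,0,0,0,-0.0404,0,0,0,0,0,-0.0404,0,0,0,0,0,-0.0404,0,0,0,0,0,-0.0404,0,0,0,0,0,0,0,0,0,0,0,0],
)

```text
time: 1.8
eef_pos: [434.9, 169.8, 322.0]
orientation: [-0.0, -0.11, 0.994, 0.0]
ft_force: [0.8, -1.2, -0.6]
width: 85.3
grasp_force: 0.0
```

```bash
cat >> h.py <<'E'
from plant import env
from scipy.spatial.transform import Rotation as Ro
def to(p,yaw=None):
    """tool-frame delta from current pose to world p; tilt-correcting rotvec (last, applied after)"""
    o=env.get_obs();R=Ro.from_quat(np.roll(o["orientation"],-1)).as_matrix()
    xt=R[:,0];a=np.arctan2(xt[1],xt[0]);a=a if yaw is None else yaw
    T=np.array([[np.cos(a),np.sin(a),0],[np.sin(a),-np.cos(a),0],[0,0,-1.]])
    d=R.T@(np.array(p)-o["eef_pos"])
    print("t",round(o["time"],2),"pos",o["eef_pos"].round(1),"yaw",np.degrees(np.arctan2(xt[1],xt[0])).round(2),"tilt",R[:,2].round(4),"F",o["ft_force"].round(1),"w",round(o["width"],1),round(o["grasp_force"],1))
    print("d",d.round(1),"rot",Ro.from_matrix(R.T@T).as_rotvec().round(4))
E
python3 - <<'E'
from h import *
to([440,170,320],np.radians(192.8))
c=env.capture("wrist");np.savez("pics/w1.npz",**c);cv2.imwrite("pics/w1.png",c["img"][:,:,::-1])
R=cv2.Rodrigues(np.array(c["rvec"]))[0];print(-R.T@np.array(c["tvec"]).ravel(),R[2])
W=cloud(c);print(np.nanmedian(W[...,2]))
E
```

```text
t 1.8 pos [434.9 169.8 322. ] yaw -167.38 tilt [-5.e-04 -0.e+00 -1.e+00] F [ 0.8 -1.2 -0.6] w 85.3 0.0
d [-5. -1.  2.] rot [ 0.0001 -0.0005 -0.0031]
[365.67009655 154.88156763 454.45850352] [ 0.27043919  0.06084361 -0.96081252]
1.602911452408922
```

View pics/w1.png

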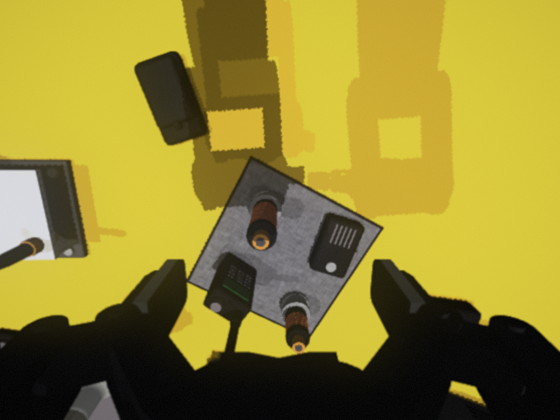

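The wrist view shows the tall coil with its brass socket top at (261,240), the short coil at (298,347), the mic at (336,245) and the radio at (232,285).

```bash
python3 - <<'E'
from h import *
c=dict(np.load("pics/w1.npz"));W=cloud(c);img=c["img"].astype(int)
x,y,z=np.moveaxis(W,-1,0)
K=np.array([[c["fx"],0,c["cx"]],[0,c["fy"],c["cy"]],[0,0,1.]]);R=cv2.Rodrigues(c["rvec"])[0];C=-R.T@c["tvec"].ravel()
def ray(uv,h):
    n=cv2.undistortPoints(np.array([[uv]],float),K,c["D"]).ravel();d=R.T@np.r_[n,1];return C+d*(h-C[2])/d[2]
near=(abs(x-490)<40)&(abs(y-162)<40)
for lo,hi in((145,162),(60,130),(22,34),):
    m=near&(z>lo)&(z<hi);q=W[m];vv,uu=np.nonzero(m)
    print(lo,hi,len(q),q.mean(0).round(1),cv2.minEnclosingCircle(q[:,:2].astype(np.float32)),uu.mean(),vv.mean(),z[m].max())
    if lo==145:
        (u,v),r=cv2.minEnclosingCircle(np.stack([uu,vv],1).astype(np.float32));print(u,v,r,ray((u,v),153))
# barrel lateral: per row mid of mask edges
m=near&(z>40)&(z<160)
for r in range(210,262,6):
    uu=np.nonzero(m[r])[0]
    if len(uu):print(r,uu.min(),uu.max(),np.median(z[r,uu]).round())
a=cv2.resize(c["img"][150:270,190:340],None,fx=5,fy=5,interpolation=2);cv2.imwrite("pics/w1c.png",a[:,:,::-1])
E
```

```text
145 162 254 [488.2 163.4 153.3] ((489.4076232910156, 163.5460662841797), 9.192176818847656) 260.5472440944882 240.23622047244095 156.3766005334464
260.71429443359375 240.0 9.285812377929688 [487.97892964 163.50429794 153.        ]
60 130 404 [476.5 162.5  97.8] ((485.43792724609375, 162.8365478515625), 15.8416109085083) 264.269801980198 214.11138613861385 129.95210890297656
22 34 27 [471.7 162.2  32. ] ((484.01995849609375, 162.96115112304688), 21.870210647583008) 266.81481481481484 196.8148148148148 33.89588381268259
210 253 277 84.0
216 251 276 110.0
222 250 276 134.0
228 248 276 138.0
234 247 276 140.0
240 247 275 153.0
246 251 272 153.0
```

View pics/w1c.png

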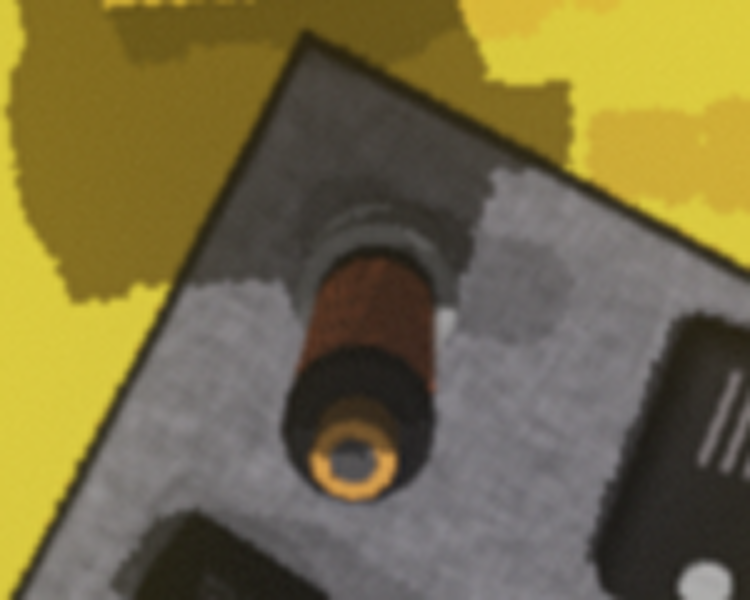

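The crop shows the brass ring of the tall coil around (353,460) in the crop, upright and clear of its neighbours. The coil axis is about (489, 163.5). Next is the keeper.

```bash
python3 - <<'E'
from h import *
to([505,-292,290],np.radians(192.8))
E
```

```text
t 1.85 pos [434.9 169.8 322.1] yaw -167.36 tilt [-4.e-04 -0.e+00 -1.e+00] F [0.1 0.6 0. ] w 85.5 0.0
d [  32.7 -466.    32.1] rot [ 0.0001 -0.0004 -0.0028]
```

Scaled: -44 mm is -0.055, -42 mm is -0.0525, -0.003 rad is -0.001.

Call:
hand_motion(
  offsets=[0.0038,-0.0525,0,0,0,0,0.0038,-0.0525,0,0,0,0,0.0038,-0.0525,0,0,0,0,0.0038,-0.0525,0,0,0,0,0.0038,-0.0525,0,0,0,0,0.0038,-0.0525,0,0,0,0,0.0038,-0.0525,0,0,0,0,0.0038,-0.0525,0,0,0,0,0.0038,-0.0525,0.01,0,0,0,0.0038,-0.055,0.01,0,0,0,0.0038,-0.055,0.02,0,0,-0.001,0,0,0,0,0,0],
)

```text
time: 3.05
eef_pos: [505.1, -296.1, 285.4]
orientation: [-0.003, -0.109, 0.994, 0.002]
ft_force: [-0.5, 0.7, -1.0]
width: 85.1
grasp_force: 0.0
```

Call:
hand_motion(
  offsets=[0,0,0,0,0,0,0,0,0,0,0,0],
  jaw=50,
)

```text
time: 3.25
eef_pos: [506.4, -291.4, 291.1]
orientation: [0.001, -0.113, 0.994, -0.0]
ft_force: [-0.3, 0.4, 1.1]
width: 59.1
grasp_force: 0.0
```

```bash
python3 - <<'E'
from h import *
to([507,-292,96],np.radians(192.8))
c=env.capture("wrist");np.savez("pics/w2.npz",**c);cv2.imwrite("pics/w2.png",c["img"][:,:,::-1])
W=cloud(c);x,y,z=np.moveaxis(W,-1,0)
m=(abs(x-507)<40)&(abs(y+292)<40)&(z>95)&(z<125);q=W[m];print(len(q),q.mean(0),cv2.minEnclosingCircle(q[:,:2].astype(np.float32)))
t=q[q[:,2]>110];print(t.mean(0),cv2.minEnclosingCircle(t[:,:2].astype(np.float32)))
E
```

```text
t 3.25 pos [ 506.4 -291.4  291.1] yaw -167.05 tilt [ 1.1e-03 -3.0e-04 -1.0e+00] F [-0.3  0.4  1.1] w 59.1 0.0
d [ -0.3  -0.7 195.1] rot [-0.0005  0.001   0.0026]
224 [ 504.76491454 -292.59468251  112.47160986] ((506.36932373046875, -292.17523193359375), 8.051980972290039)
[ 505.77774149 -292.37312034  114.54051577] ((506.36163330078125, -292.5330505371094), 7.999399662017822)
```

View pics/w2.png

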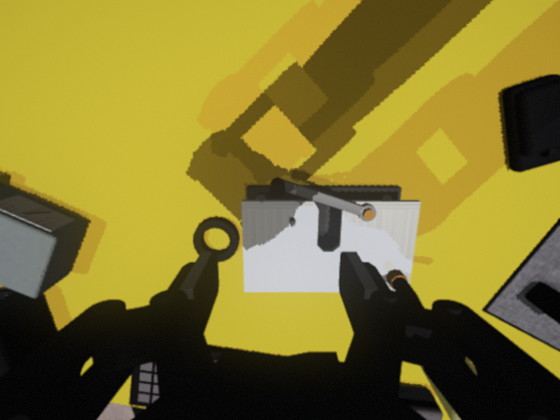

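The wrist view shows the knob at (285,187), the hinge at (369,212), and the slot running from (329,190) to its rounded end at (329,245). Knob axis is (506.3, -292.4). I'll refine the bracket pose from this view, then descend.

Scaled: 50 mm is 0.0625, 25 mm is 0.0313, 0.003 rad is 0.001.

```bash
python3 - <<'E'
from h import *
c=dict(np.load("pics/w2.npz"));W=cloud(c);x,y,z=np.moveaxis(W,-1,0)
m=(abs(z-70)<5)&(x>450)&(x<680)&(y<-90)&(y>-340);q=W[m]
# keep largest component
k,l,s,ce=cv2.connectedComponentsWithStats(m.astype(np.uint8));i=1+s[1:,4].argmax();q=W[l==i]
print(len(q),np.median(q[:,2]),cv2.minAreaRect(q[:,:2].astype(np.float32)))
for yaw in(12.6,12.8,13.0):
  a=np.radians(yaw);A=np.array([[np.cos(a),np.sin(a)],[-np.sin(a),np.cos(a)]])
  b=(W[...,:2]-[573.3,-213.6])@A.T
  # slot: non-plate points (z<55) seen in the region, in bracket coords on ray at plate level is complex: use plate edge pts instead
  P=b[l==i]
  out=[]
  for xs in(-40,-35,-30,-25,-20):
    r=P[abs(P[:,0]-xs)<2.5][:,1];L=r[(r>0)&(r<40)];Rr=r[(r<0)&(r>-40)]
    out.append((xs,L.min().round(1) if len(L) else None,Rr.max().round(1) if len(Rr) else None))
  e=P[(abs(P[:,1])<4)&(P[:,0]>-40)][:,0]
  print(yaw,out,"end",e.min(),"ext",np.percentile(P,[0.3,99.7],axis=0).round(1).tolist())
E
```

```text
12251 70.99462106533893 ((572.4217529296875, -213.01466369628906), (120.41973876953125, 210.3015594482422), 12.986032485961914)
12.6 [(-40, np.float64(14.3), np.float64(-13.5)), (-35, np.float64(14.5), np.float64(-14.2)), (-30, np.float64(14.3), np.float64(-14.1)), (-25, np.float64(14.3), np.float64(-13.8)), (-20, np.float64(14.4), np.float64(-13.8))] end 3.2006338270586765 ext [[-60.4, -103.8], [59.1, 104.6]]
12.8 [(-40, np.float64(14.5), np.float64(-13.3)), (-35, np.float64(14.6), np.float64(-14.0)), (-30, np.float64(14.4), np.float64(-14.0)), (-25, np.float64(14.4), np.float64(-13.7)), (-20, np.float64(14.5), np.float64(-13.5))] end 3.1872785253305853 ext [[-60.3, -103.8], [58.9, 104.6]]
13.0 [(-40, np.float64(14.6), np.float64(-13.2)), (-35, np.float64(14.7), np.float64(-13.9)), (-30, np.float64(14.5), np.float64(-13.9)), (-25, np.float64(14.5), np.float64(-13.7)), (-20, np.float64(14.5), np.float64(-13.5))] end 3.1738843876195064 ext [[-60.5, -103.8], [58.7, 104.8]]
```

Call:
hand_motion(
  offsets=[0,-0.0013,0.0625,0,0.0003,0.001,0,0,0.0625,0,0,0,0,0,0.0625,0,0,0,0,0,0.0313,0,0,0,0,0,0.0175,0,0,0,0,0,0.0063,0,0,0,0,0,0,0,0,0],
  jaw=50,
)

```text
time: 4.0
eef_pos: [506.9, -293.1, 97.7]
orientation: [0.0, -0.112, 0.994, -0.001]
ft_force: [0.6, 0.3, -0.7]
width: 49.8
grasp_force: 0.0
```

```bash
python3 - <<'E'
from h import *
to([506.3,-292.4,97])
E
```

```text
t 4.0 pos [ 506.9 -293.1   97.7] yaw -167.18 tilt [ 8.0e-04 -1.3e-03 -1.0e+00] F [ 0.6  0.3 -0.7] w 49.8 0.0
d [0.5 0.8 0.7] rot [-0.0014  0.0005 -0.    ]
```

Bracket refined to centre (572.5, -213.1), yaw 12.9°. The slot width, plate size and hinge-to-knob radius of 110 all agree. I'll pinch the knob and lead it from 0.32 to 1.9 rad.

Scaled: 0.8 mm is 0.001, 0.5 mm is 0.0006.

Call:
hand_motion(
  offsets=[0.0006,0.001,0,0,0,0,0,0,0,0,0,0,0,0,0,0,0,0,0,0,0,0,0,0,0,0,0,0,0,0,0,0,0,0,0,0],
  jaw=10,
  grip_force=25,
)

```text
time: 4.6
eef_pos: [506.2, -293.0, 97.9]
orientation: [0.001, -0.111, 0.994, -0.001]
ft_force: [-0.6, 0.9, 6.8]
width: 14.9
grasp_force: 26.0
```

Call:
hand_motion(
  offsets=[0.0183,0.0074,0,0,0,0,0.0171,0.0101,0,0,0,0,0.0154,0.0124,0,0,0,0,0.0135,0.0145,0,0,0,0,0.0113,0.0161,0,0,0,0,0.0089,0.0178,0,0,0,0,0.0063,0.0188,0,0,0,0,0.0034,0.0195,0,0,0,0,0.0006,0.0198,0,0,0,0,-0.0023,0.0198,0,0,0,0,-0.005,0.0191,0,0,0,0,0,0,0,0,0,0],
)

```text
time: 5.8
eef_pos: [406.6, -170.3, 97.3]
orientation: [-0.0, -0.112, 0.994, -0.0]
ft_force: [-2.9, 0.1, 5.7]
width: 15.6
grasp_force: 26.7
```

Scaled: -45 mm is -0.0563, -30 mm is -0.0375.

Call:
hand_motion(
  offsets=[0,0,0,0,0,0,0,0,0,0,0,0,0,0,0,0,0,0,0,0,-0.0375,0,0,0,0,0,-0.0563,0,0,0,0,0,-0.0563,0,0,0,0,0,-0.0563,0,0,0,0,0,-0.0375,0,0,0,0,0,0,0,0,0],
  jaw=45,
)

```text
time: 6.7
eef_pos: [407.7, -172.0, 296.2]
orientation: [0.003, -0.111, 0.994, -0.002]
ft_force: [-0.6, -0.5, 0.5]
width: 44.9
grasp_force: 0.0
```

```bash
python3 - <<'E'
from h import *
c=env.capture("top");W=cloud(c);x,y,z=np.moveaxis(W,-1,0)
to([440,163.5,290],np.radians(192.9))
to([489,163.5,290],np.radians(192.9))
c=env.capture("wrist");W=cloud(c);x,y,z=np.moveaxis(W,-1,0)
m=(x>380)&(x<470)&(abs(y+170)<50)&(z>105)&(z<122);q=W[m];print(len(q),q.mean(0),cv2.minEnclosingCircle(q[:,:2].astype(np.float32)))
E
```

```text
t 6.75 pos [ 407.1 -171.7  293.1] yaw -167.22 tilt [ 0.0025 -0.0018 -1.    ] F [-0.2  0.3 -1.7] w 44.6 0.0
d [-106.2  319.7    2.6] rot [-0.0023  0.002  -0.0022]
t 6.75 pos [ 407.1 -171.7  293.1] yaw -167.22 tilt [ 0.0025 -0.0018 -1.    ] F [-0.2  0.3 -1.7] w 44.6 0.0
d [-154.   308.8    2.7] rot [-0.0023  0.002  -0.0022]
194 [ 406.70485663 -169.78319631  114.16897895] ((407.375, -169.57566833496094), 7.867105960845947)
```

Scaled: 39 mm is 0.0488, 38 mm is 0.0475, -0.002 rad is -0.0006.

Call:
hand_motion(
  offsets=[-0.0238,0.0475,0,0,0,0,-0.0238,0.0475,0,0,0,0,-0.0238,0.0475,0,0,0,0,-0.0238,0.0488,0,0,0,0,-0.0238,0.0488,0,0,0,0,-0.0238,0.0488,0,0,0,0,-0.025,0.0488,0,0,0,0,-0.025,0.0488,0,0,0,0,0,0,0,-0.0006,0.0006,-0.0006,0,0,0,0,0,0,0,0,0,0,0,0],
  jaw=72,
)

```text
time: 7.9
eef_pos: [488.1, 163.3, 290.0]
orientation: [-0.003, -0.112, 0.994, 0.001]
ft_force: [0.1, 0.4, -0.5]
width: 72.2
grasp_force: 0.0
```

```bash
python3 - <<'E'
from h import *
to([489,163.5,103],np.radians(192.9))
c=env.capture("wrist");W=cloud(c);x,y,z=np.moveaxis(W,-1,0)
m=(abs(x-489)<25)&(abs(y-163)<25)&(z>145)&(z<162);q=W[m];print(len(q),q.mean(0),cv2.minEnclosingCircle(q[:,:2].astype(np.float32)))
cv2.imwrite("pics/w3.png",c["img"][:,:,::-1])
E
```

```text
t 7.9 pos [488.1 163.3 290. ] yaw -167.15 tilt [-5.3e-03  6.0e-04 -1.0e+00] F [ 0.1  0.4 -0.5] w 72.2 0.0
d [ -1.9  -0.3 187. ] rot [ 0.0017 -0.0051 -0.0009]
327 [488.55076985 163.15182132 153.45989658] ((489.2274169921875, 163.27980041503906), 8.851676940917969)
```

Scaled: 45 mm is 0.0563, 40 mm is 0.05.

Call:
hand_motion(
  offsets=[0,0,0.05,0,0,0,0,0,0.0563,0,0,0,0,0,0.0563,0,0,0,0,0,0.0375,0,0,0,0,0,0.025,0,0,0,0,0,0.0088,0,0,0,0,0,0,0,0,0,0,0,0,0,0,0,0,0,0,0,0,0],
  jaw=72,
)

```text
time: 8.85
eef_pos: [488.6, 164.4, 105.9]
orientation: [-0.0, -0.112, 0.994, 0.001]
ft_force: [0.4, 0.3, 0.3]
width: 72.0
grasp_force: 0.0
```

```bash
python3 - <<'E'
from h import *
to([489.1,163.3,103],np.radians(192.9))
E
```

```text
t 8.85 pos [488.6 164.4 105.9] yaw -167.12 tilt [-5.0e-04  2.1e-03 -1.0e+00] F [0.4 0.3 0.3] w 72.0 0.0
d [-0.3 -1.2  2.9] rot [ 0.0022 -0.     -0.0003]
```

Scaled: 2.5 mm is 0.0031, -1.2 mm is -0.0015, 0.002 rad is 0.0006.

Call:
hand_motion(
  offsets=[-0.0004,-0.0015,0.0031,0.0006,0,0,0,0,0,0,0,0,0,0,0,0,0,0,0,0,0,0,0,0,0,0,0,0,0,0,0,0,0,0,0,0,0,0,0,0,0,0,0,0,0,0,0,0],
  jaw=20,
  grip_force=60,
)

```text
time: 9.65
eef_pos: [488.5, 163.2, 102.1]
orientation: [-0.001, -0.112, 0.994, -0.0]
ft_force: [1.6, -1.6, 4.3]
width: 32.9
grasp_force: 59.5
```

```bash
python3 - <<'E'
from h import *
to([489.1,163.3,253],np.radians(192.9))
c=env.capture("side");cv2.imwrite("pics/s3.png",cv2.resize(c["img"][80:240,180:380],None,fx=3,fy=3)[:,:,::-1])
E
```

```text
t 9.65 pos [488.5 163.2 102.1] yaw -167.1 tilt [-2.2e-03 -6.0e-04 -1.0e+00] F [ 1.6 -1.6  4.3] w 32.9 59.5
d [-3.000e-01 -1.000e-01 -1.509e+02] rot [-0.0001 -0.0023 -0.    ]
```

Scaled: -35 mm is -0.0438, -30 mm is -0.0375.

Call:
hand_motion(
  offsets=[0,0,-0.0125,0,0,0,0,0,-0.0313,0,0,0,0,0,-0.0438,0,0,0,0,0,-0.0438,0,0,0,0,0,-0.0375,0,0,0,0,0,-0.0188,0,0,0,0,0,0,0,0,0,0,0,0,0,0,0],
)

```text
time: 10.5
eef_pos: [488.2, 163.3, 249.8]
orientation: [-0.003, -0.112, 0.994, -0.0]
ft_force: [-0.5, 0.0, -4.0]
width: 33.0
grasp_force: 59.9
```

```bash
python3 - <<'E'
from h import *
to([436,-244.4,252],np.radians(192.9))
E
```

```text
t 10.5 pos [488.2 163.3 249.8] yaw -167.09 tilt [-0.0057 -0.0011 -1.    ] F [-0.5  0.  -4. ] w 33.0 59.9
d [ 142.  -385.8   -1.4] rot [ 0.0002 -0.0058  0.0001]
```

Scaled: -38 mm is -0.0475, -34 mm is -0.0425.

Call:
hand_motion(
  offsets=[0.0075,-0.02,0,0,0,0,0.015,-0.04,0,0,0,0,0.0175,-0.0475,0,0,0,0,0.0175,-0.0475,0,0,0,0,0.0175,-0.0475,0,0,0,0,0.0175,-0.0475,0,0,0,0,0.0175,-0.0475,0,0,0,0,0.0175,-0.0475,0,0,0,0,0.0175,-0.0475,0,0,0,0,0.015,-0.0425,0,0,0,0,0.0113,-0.03,0,0,0,0,0.0063,-0.0175,0,0,0,0],
)

```text
time: 11.7
eef_pos: [435.3, -246.0, 249.5]
orientation: [-0.003, -0.111, 0.994, 0.001]
ft_force: [-0.7, -0.3, -2.8]
width: 32.4
grasp_force: 60.2
```

Call:
hand_motion(
  offsets=[0,0,0,0,0,0,0,0,0,0,0,0,0,0,0,0,0,0,0,0,0,0,0,0],
)

```text
time: 12.1
eef_pos: [436.8, -243.6, 252.1]
orientation: [-0.001, -0.113, 0.994, -0.0]
ft_force: [0.0, 0.4, -3.0]
width: 32.6
grasp_force: 60.4
```

```bash
python3 - <<'E'
from h import *
to([436,-244.4,160],np.radians(192.9))
E
```

```text
t 12.1 pos [ 436.8 -243.6  252.1] yaw -167.01 tilt [-2.8e-03 -4.0e-04 -1.0e+00] F [ 0.   0.4 -3. ] w 32.6 60.4
d [ 0.7 -0.6 92.1] rot [ 0.0003 -0.0028  0.0016]
```

Scaled: 30 mm is 0.0375, 18 mm is 0.0225, -0.003 rad is -0.001.

Call:
hand_motion(
  offsets=[0,0,0.0188,0,0,0,0,0,0.0375,0,0,0,0,0,0.0375,0,0,0,0,0,0.0225,0,0,0,0,0,0.01,0,0,0,0.0009,-0.0008,0.0031,0,-0.001,0.0003,0,0,0,0,0,0,0,0,0,0,0,0,0,0,0,0,0,0],
)

```text
time: 13.0
eef_pos: [436.1, -245.7, 149.7]
orientation: [0.001, -0.112, 0.994, -0.001]
ft_force: [0.6, 0.3, -3.4]
width: 33.1
grasp_force: 60.5
```

```bash
python3 - <<'E'
from h import *
to([562.8,-215.3,148.6],np.radians(192.9))
for n in("side","top","wrist"):
    c=env.capture(n);W=cloud(c);np.savez(f"pics/{n}4.npz",**c);x,y,z=np.moveaxis(W,-1,0)
    m=(abs(x-436)<45)&(abs(y+244)<45)&(z>35)&(z<260);q=W[m]
    for lo,hi in((46,60),(74,82),(85,125)):
        r=q[(q[:,2]>lo)&(q[:,2]<hi)]
        if len(r):print(n,lo,hi,len(r),r.min(0).round(1),r.max(0).round(1))
    if n=="side":cv2.imwrite("pics/s4.png",cv2.resize(c["img"][180:360,180:380],None,fx=3.3,fy=3.3,interpolation=2)[:,:,::-1])
E
```

```text
t 13.0 pos [ 436.1 -245.7  149.7] yaw -167.15 tilt [ 0.0017 -0.001  -1.    ] F [ 0.6  0.3 -3.4] w 33.1 60.5
d [-130.3    1.4    1.3] rot [-0.0014  0.0015 -0.0009]
side 46 60 104 [ 415.7 -269.    52.2] [ 459.1 -241.4   60. ]
side 74 82 50 [ 416.  -267.9   75.4] [ 458.3 -233.8   82. ]
side 85 125 263 [ 421.7 -267.8   85. ] [ 458.3 -236.2  124.7]
top 46 60 9 [ 444.5 -233.    50.3] [ 458.3 -221.6   59.5]
top 74 82 13 [ 443.7 -247.6   77. ] [ 460.  -222.4   81.4]
top 85 125 19 [ 442.9 -245.7   85.9] [ 462.1 -224.   124.8]
wrist 46 60 351 [ 414.4 -267.9   51.5] [ 438.3 -225.1   60. ]
wrist 74 82 155 [ 414.4 -268.    74.6] [ 444.6 -223.4   82. ]
wrist 85 125 987 [ 420.  -261.9   85. ] [ 445.2 -228.8  125. ]
```

View pics/s4.png

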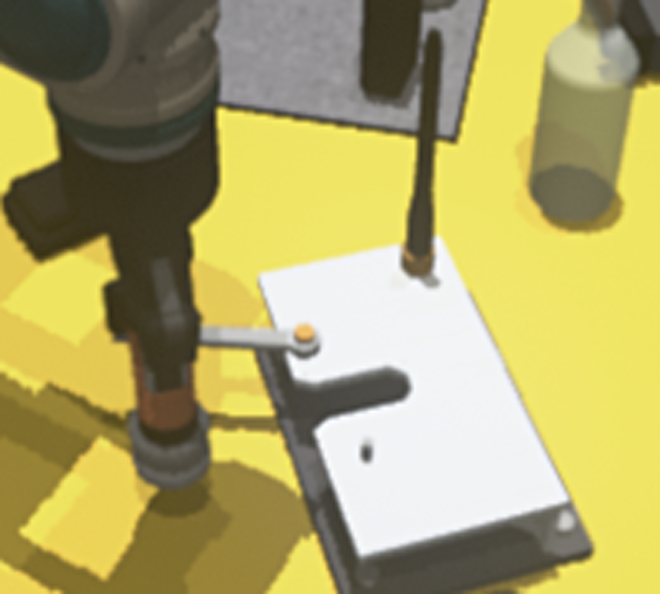

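The side crop shows the coil upright in the gripper, with its flange at (175,470) in the crop, in front of the open slot at (350,390). The keeper points clear of the path. The coil axis is 1.6 mm right of the slot line, so I shift and advance to the mouth.

Scaled: -15 mm is -0.0188, 1.5 mm is 0.0019, -0.001 rad is -0.0003.

Call:
hand_motion(
  offsets=[-0.0063,0.0019,0.0015,0,0.0003,-0.0003,-0.015,0,0,0,0,0,-0.0188,0,0,0,0,0,-0.0188,0,0,0,0,0,-0.015,0,0,0,0,0,-0.0075,0,0,0,0,0,0,0,0,0,0,0,0,0,0,0,0,0,0,0,0,0,0,0,0,0,0,0,0,0],
)

```text
time: 14.15
eef_pos: [498.4, -229.6, 147.5]
orientation: [-0.0, -0.112, 0.994, -0.0]
ft_force: [0.2, -0.3, -2.8]
width: 32.6
grasp_force: 60.4
```

```bash
python3 - <<'E'
from h import *
to([561.8,-215.2,148.6],np.radians(192.9))
c=env.capture("wrist");W=cloud(c);x,y,z=np.moveaxis(W,-1,0)
a=np.radians(12.9);A=np.array([[np.cos(a),np.sin(a)],[-np.sin(a),np.cos(a)]]);b=(W[...,:2]-[572.5,-213.1])@A.T
for c in [c,env.capture("side")]:
  W=cloud(c);z=W[...,2];b=(W[...,:2]-[572.5,-213.1])@A.T
  m=(abs(b[...,1])<26)&(b[...,0]<-35)&(b[...,0]>-110)
  for lo,hi in((48,58),(73,83),(84,125)):
    r=b[m&(z>lo)&(z<hi)]
    if len(r):print(lo,hi,len(r),r.min(0).round(1),r.max(0).round(1))
E
```

```text
t 14.15 pos [ 498.4 -229.6  147.5] yaw -167.13 tilt [-9.e-04 -2.e-04 -1.e+00] F [ 0.2 -0.3 -2.8] w 32.6 60.4
d [-65.1  -0.1  -1.2] rot [-0.     -0.0009 -0.0004]
48 58 333 [-97.5 -21.8] [-78.9  22.6]
73 83 1104 [-97.9 -21.8] [-64.4  23.3]
84 125 1072 [-91.7 -15.1] [-75.5  17.6]
48 58 141 [-97.6 -24.2] [-53.6   9.3]
73 83 184 [-97.8 -25.7] [-36.5  23.1]
84 125 263 [-91.8 -21.7] [-58.3   3.7]
```

Scaled: -6 mm is -0.0075, -5 mm is -0.0063.

Call:
hand_motion(
  offsets=[-0.0063,-0.0006,-0.0013,0,0,0,-0.0075,0,0,0,0,0,-0.0075,0,0,0,0,0,-0.0075,0,0,0,0,0,-0.0075,0,0,0,0,0,-0.0075,0,0,0,0,0,0,0,0,0,0,0,0,0,0,0,0,0],
)

```text
time: 15.05
eef_pos: [532.9, -222.0, 148.2]
orientation: [-0.001, -0.112, 0.994, 0.0]
ft_force: [-0.5, 0.3, -2.8]
width: 32.8
grasp_force: 60.4
```

```bash
python3 - <<'E'
from h import *
to([561.8,-215.2,148.6],np.radians(192.9))
E
```

```text
t 15.05 pos [ 532.9 -222.   148.2] yaw -167.08 tilt [-1.3e-03 -1.0e-04 -1.0e+00] F [-0.5  0.3 -2.8] w 32.8 60.4
d [-29.7   0.2  -0.5] rot [ 0.0002 -0.0013  0.0003]
```

Scaled: -6 mm is -0.0075, -5 mm is -0.0063.

Call:
hand_motion(
  offsets=[-0.0063,0,0,0,0,0,-0.0075,0,0,0,0,0,-0.0075,0,0,0,0,0,-0.0063,0,0,0,0,0,-0.005,0,0,0,0,0,-0.0025,0,0,0,0,0,0,0,0,0,0,0,0,0,0,0,0,0],
)

```text
time: 15.85
eef_pos: [560.1, -215.9, 148.2]
orientation: [-0.001, -0.112, 0.994, 0.0]
ft_force: [0.4, -0.1, -3.8]
width: 32.6
grasp_force: 60.4
```

```bash
python3 - <<'E'
from h import *
to([561.8,-215.2,148.6],np.radians(192.9))
E
```

```text
t 15.85 pos [ 560.1 -215.9  148.2] yaw -167.1 tilt [-1.2e-03 -1.0e-04 -1.0e+00] F [ 0.4 -0.1 -3.8] w 32.6 60.4
d [-1.8  0.3 -0.4] rot [ 0.0001 -0.0012  0.    ]
```

Scaled: -1 mm is -0.0013, -0.8 mm is -0.001, -0.001 rad is -0.0003.

Call:
hand_motion(
  offsets=[-0.0013,0.0003,0,0,-0.0003,0,-0.001,0,0,0,0,0,0,0,0.0013,0,0,0,0,0,0.0013,0,0,0,0,0,0,0,0,0,0,0,0,0,0,0,0,0,0,0,0,0],
)

```text
time: 16.55
eef_pos: [561.9, -215.3, 146.3]
orientation: [0.0, -0.112, 0.994, 0.0]
ft_force: [0.1, -0.2, -3.7]
width: 32.5
grasp_force: 60.4
```

```bash
python3 - <<'E'
from h import *
to([561.8,-215.2,145.1],np.radians(192.9))
a=np.radians(12.9);A=np.array([[np.cos(a),np.sin(a)],[-np.sin(a),np.cos(a)]])
for n in("wrist","side"):
  c=env.capture(n);W=cloud(c);z=W[...,2];b=(W[...,:2]-[572.5,-213.1])@A.T
  m=(abs(b[...,1])<30)&(b[...,0]<30)&(b[...,0]>-60)
  for lo,hi in((75,83),(84,125)):
    k=m&(z>lo)&(z<hi);r=b[k]
    if len(r):print(n,lo,hi,len(r),r.min(0).round(1),r.max(0).round(1),np.percentile(z[k],[5,50,95]).round(1))
  if n=="side":cv2.imwrite("pics/s5.png",cv2.resize(c["img"][220:350,210:360],None,fx=4,fy=4,interpolation=2)[:,:,::-1])
E
```

```text
t 16.55 pos [ 561.9 -215.3  146.3] yaw -167.1 tilt [ 0.e+00  1.e-04 -1.e+00] F [ 0.1 -0.2 -3.7] w 32.5 60.4
d [0.1 0.1 1.2] rot [0.0001 0.0001 0.    ]
wrist 75 83 1088 [-32.4 -22. ] [ 0.7 23.1] [78.  80.  81.2]
wrist 84 125 1076 [-26.6 -15.3] [-11.5  17.1] [ 86.7 107.5 123.2]
side 75 83 169 [-32.5 -27.9] [29.3 20.8] [76.  80.1 82.5]
side 84 125 259 [-26.2 -17.5] [5.  4.9] [ 86.3 104.  122.7]
```

The coil axis is at about bracket (-9.4, 0.5), which is home. Now I lower it onto the plate.

Scaled: 0.6 mm is 0.0008, 0.3 mm is 0.0004.

Call:
hand_motion(
  offsets=[0,0,0.0008,0,0,0,0,0,0.0008,0,0,0,0,0,0.0004,0,0,0,0,0,0,0,0,0,0,0,0,0,0,0,0,0,0,0,0,0],
)

```text
time: 17.25
eef_pos: [562.0, -215.3, 145.1]
orientation: [0.0, -0.112, 0.994, -0.0]
ft_force: [-0.9, -0.3, 0.7]
width: 32.7
grasp_force: 60.7
```

Call:
hand_motion(
  offsets=[0,0,0.0004,0,0,0,0,0,0,0,0,0,0,0,0,0,0,0],
)

```text
time: 17.55
eef_pos: [562.1, -215.3, 145.1]
orientation: [0.0, -0.112, 0.994, -0.0]
ft_force: [-1.5, 0.9, 3.7]
width: 32.7
grasp_force: 61.0
```

Scaled: -45 mm is -0.0563, -40 mm is -0.05.

Call:
hand_motion(
  offsets=[0,0,0,0,0,0,0,0,0,0,0,0,0,0,0,0,0,0,0,0,0,0,0,0,0,0,-0.0063,0,0,0,0,0,-0.025,0,0,0,0,0,-0.05,0,0,0,0,0,-0.0563,0,0,0,0,0,-0.0438,0,0,0,0,0,-0.0125,0,0,0,0,0,0,0,0,0,0,0,0,0,0,0],
  jaw=60,
)

```text
time: 18.75
eef_pos: [561.6, -215.1, 297.6]
orientation: [-0.001, -0.112, 0.994, 0.001]
ft_force: [-0.3, 0.3, 0.0]
width: 60.1
grasp_force: 0.0
```

```bash
python3 - <<'E'
from h import *
to([407.4,-169.6,290],np.radians(192.9))
a=np.radians(12.9);A=np.array([[np.cos(a),np.sin(a)],[-np.sin(a),np.cos(a)]])
c=env.capture("wrist");W=cloud(c);z=W[...,2];b=(W[...,:2]-[572.5,-213.1])@A.T
for lo,hi in((190,204),(74,83)):
  k=(z>lo)&(z<hi)&(abs(b[...,1])<30)&(abs(b[...,0]+10)<30);r=b[k];print(len(r),cv2.minEnclosingCircle(r.astype(np.float32)),np.median(z[k]))
E
```

```text
t 18.75 pos [ 561.6 -215.1  297.6] yaw -167.1 tilt [-0.0024  0.0012 -1.    ] F [-0.3  0.3  0. ] w 60.1 0.0
d [140.1  78.8   8.1] rot [ 0.0017 -0.002   0.0001]
408 ((-9.249527931213379, 0.4186598062515259), 8.996072769165039) 196.99128951538336
372 ((-9.600563049316406, 0.3755927085876465), 22.756427764892578) 78.88291920761299
```

The coil is home and upright, with its top at 197. Back to the knob.

Scaled: 45 mm is 0.0563, 40 mm is 0.05, -0.002 rad is -0.0006.

Call:
hand_motion(
  offsets=[0.0188,0.01,0,0,0,0,0.0375,0.0213,0,0,0,0,0.0438,0.025,0,0,0,0,0.0375,0.0213,0,0,0,0,0.025,0.0138,0,0.0003,-0.0006,0,0.0125,0.0075,0.01,0,0,0,0,0,0.0375,0,0,0,0,0,0.0563,0,0,0,0,0,0.0563,0,0,0,0,0,0.05,0,0,0,0,0,0.0275,0,0,0,0,0,0.01,0,0,0],
  jaw=45,
)

```text
time: 20.0
eef_pos: [405.8, -168.4, 97.1]
orientation: [-0.002, -0.112, 0.994, 0.002]
ft_force: [-0.3, 0.2, -0.2]
width: 45.2
grasp_force: 0.0
```

Call:
hand_motion(
  offsets=[0,0,0,0,0,0,0,0,0,0,0,0,0,0,0,0,0,0],
)

```text
time: 20.3
eef_pos: [409.0, -170.0, 102.9]
orientation: [0.002, -0.112, 0.994, -0.001]
ft_force: [0.5, 1.1, 0.0]
width: 44.8
grasp_force: 0.0
```

```bash
python3 - <<'E'
from h import *
to([407.4,-169.6,98],np.radians(192.9))
E
```

```text
t 20.3 pos [ 409.  -170.   102.9] yaw -167.09 tilt [ 0.0045 -0.0017 -1.    ] F [0.5 1.1 0. ] w 44.8 0.0
d [1.5 0.7 4.9] rot [-0.0026  0.004   0.0001]
```

Careful with the scale: shifts go in shares of 800 mm and turns go in shares of pi rad. That gives: 4 mm is 0.005, 1 mm is 0.0013, 0.003 rad is 0.001.

Call:
hand_motion(
  offsets=[0.0013,0.0006,0.005,-0.0006,0.001,0,0,0,0,0,0,0,0,0,0,0,0,0,0,0,0,0,0,0,0,0,0,0,0,0,0,0,0,0,0,0,0,0,0,0,0,0],
  jaw=10,
  grip_force=25,
)

```text
time: 21.0
eef_pos: [407.2, -169.4, 97.6]
orientation: [-0.0, -0.112, 0.994, 0.0]
ft_force: [-1.8, 0.4, 1.6]
width: 15.0
grasp_force: 26.0
```

Call:
hand_motion(
  offsets=[0.0058,-0.0211,0,0,0,0,0.0024,-0.0219,0,0,0,0,-0.0013,-0.022,0,0,0,0,-0.0046,-0.0215,0,0,0,0,-0.008,-0.0204,0,0,0,0,-0.0113,-0.019,0,0,0,0,-0.014,-0.0169,0,0,0,0,-0.0166,-0.0144,0,0,0,0,-0.0186,-0.0116,0,0,0,0,-0.0203,-0.0085,0,0,0,0,0,0,0,0,0,0,0,0,0,0,0,0],
)

```text
time: 22.2
eef_pos: [506.3, -292.2, 97.2]
orientation: [-0.0, -0.112, 0.994, 0.0]
ft_force: [2.0, -2.2, -0.2]
width: 15.0
grasp_force: 26.4
```

```bash
python3 - <<'E'
from h import *
a=np.radians(12.9);A=np.array([[np.cos(a),np.sin(a)],[-np.sin(a),np.cos(a)]])
to([572.5-48*np.cos(a)+68*np.sin(a),-213.1-48*np.sin(a)-68*np.cos(a),98],np.radians(192.9))
E
```

```text
t 22.2 pos [ 506.3 -292.2   97.2] yaw -167.09 tilt [-6.e-04  4.e-04 -1.e+00] F [ 2.  -2.2 -0.2] w 15.0 26.4
d [-34.2  -5.7  -0.8] rot [ 0.0005 -0.0005  0.0002]
```

Scaled: -9 mm is -0.0113, -1.7 mm is -0.0021.

Call:
hand_motion(
  offsets=[-0.0113,-0.0031,0,0,0,0,-0.0113,-0.0021,0,0,0,0,-0.01,-0.0013,0,0,0,0,-0.0063,-0.0005,0,0,0,0,-0.0038,-0.0001,0,0,0,0,0,0,0,0,0,0,0,0,0,0,0,0],
)

```text
time: 22.9
eef_pos: [541.3, -290.5, 97.2]
orientation: [-0.0, -0.112, 0.994, -0.0]
ft_force: [0.4, -4.2, -1.1]
width: 14.9
grasp_force: 26.3
```

Call:
hand_motion(
  offsets=[-0.0013,0,0,0,0,0,-0.0006,0,0,0,0,0,0,0,0,0,0,0,0,0,0,0,0,0],
)

```text
time: 23.3
eef_pos: [542.5, -290.3, 97.2]
orientation: [-0.0, -0.112, 0.994, -0.0]
ft_force: [-1.6, -5.6, -0.5]
width: 15.2
grasp_force: 26.3
```

```bash
python3 - <<'E'
from h import *
to([540.9,-290.1,98],np.radians(192.9))
E
```

```text
t 23.3 pos [ 542.5 -290.3   97.2] yaw -167.12 tilt [-5.e-04 -3.e-04 -1.e+00] F [-1.6 -5.6 -0.5] w 15.2 26.3
d [ 1.5  0.5 -0.8] rot [-0.0002 -0.0005 -0.0003]
```

Scaled: -1 mm is -0.0013, -0.5 mm is -0.0006.

Call:
hand_motion(
  offsets=[-0.0013,-0.0006,0,0,0,0,0,0,0,0,0,0,0,0,0,0,0,0],
)

```text
time: 23.6
eef_pos: [543.5, -290.0, 97.2]
orientation: [-0.0, -0.112, 0.994, 0.0]
ft_force: [-0.3, -3.5, -1.1]
width: 15.1
grasp_force: 26.4
```

Call:
hand_motion(
  offsets=[-0.0013,0,0,0,0,0,0,0,0,0,0,0,0,0,0,0,0,0],
)

```text
time: 23.9
eef_pos: [544.2, -289.9, 97.2]
orientation: [-0.001, -0.112, 0.994, 0.0]
ft_force: [-1.0, -4.5, 0.0]
width: 15.0
grasp_force: 26.4
```

Scaled: -1 mm is -0.0013.

Call:
hand_motion(
  offsets=[-0.0013,0,0,0,0,0,0,0,0,0,0,0,0,0,0,0,0,0],
)

```text
time: 24.2
eef_pos: [545.3, -289.7, 97.2]
orientation: [-0.0, -0.112, 0.994, 0.0]
ft_force: [-0.5, -4.8, -0.7]
width: 15.2
grasp_force: 26.3
```

Call:
hand_motion(
  offsets=[-0.0013,0,0,0,0,0,0,0,0,0,0,0,0,0,0,0,0,0],
)

```text
time: 24.5
eef_pos: [545.7, -289.6, 97.2]
orientation: [-0.001, -0.112, 0.994, 0.0]
ft_force: [-3.4, -5.9, 0.7]
width: 15.5
grasp_force: 26.4
```

```bash
python3 - <<'E'
from h import *
c=env.capture("side");cv2.imwrite("pics/s6.png",cv2.resize(c["img"][220:370,210:360],None,fx=4,fy=4,interpolation=2)[:,:,::-1])
E
```

```text
(no output)
```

View pics/s6.png

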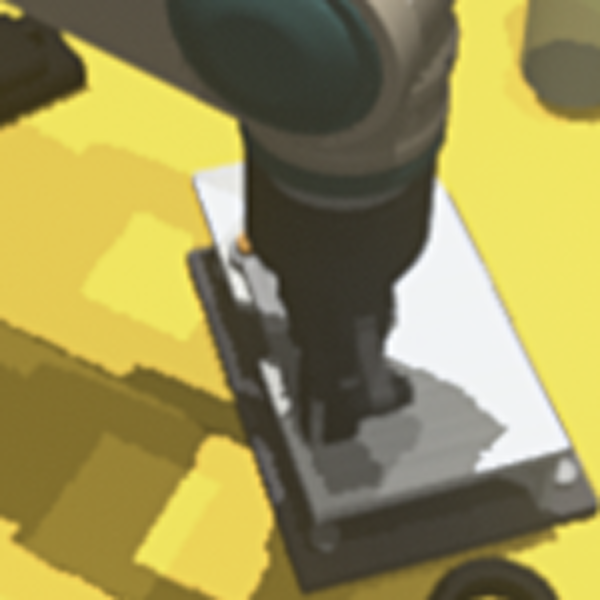

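The side crop shows the gripper over the shut bar with the hinge at (243,242) in the crop; the bar itself is hidden. A little more push, then I release and measure.

Scaled: -1.5 mm is -0.0019.

Call:
hand_motion(
  offsets=[-0.0019,0,0,0,0,0,0,0,0,0,0,0,0,0,0,0,0,0],
)

```text
time: 24.85
eef_pos: [545.8, -289.5, 97.1]
orientation: [-0.003, -0.112, 0.994, 0.001]
ft_force: [-9.6, -4.9, 3.6]
width: 15.2
grasp_force: 26.7
```

Call:
hand_motion(
  offsets=[0,0,0,0,0,0,0,0,0,0,0,0,0,0,0,0,0,0,0,0,-0.0188,0,0,0,0,0,-0.05,0,0,0,0,0,-0.0563,0,0,0,0,0,-0.0563,0,0,0,0.0125,0,-0.0375,0,0,0,0.025,0,-0.0125,0,0,0,0.025,0,0,0,0,0,0,0,0,0,0,0,0,0,0,0,0,0],
  jaw=32,
)

```text
time: 26.05
eef_pos: [499.2, -300.2, 283.2]
orientation: [0.0, -0.112, 0.994, 0.0]
ft_force: [-0.1, -0.0, 0.0]
width: 32.0
grasp_force: 0.0
```

```bash
python3 - <<'E'
from h import *
a=np.radians(12.9);A=np.array([[np.cos(a),np.sin(a)],[-np.sin(a),np.cos(a)]])
to([545,-290,98])
for n in("wrist","side"):
  c=env.capture(n);W=cloud(c);z=W[...,2];b=(W[...,:2]-[572.5,-213.1])@A.T
  k=(z>108)&(z<122)&(np.hypot(b[...,0]+46,b[...,1]+68)<20);r=b[k];print(n,len(r),cv2.minEnclosingCircle(r.astype(np.float32)))
  k=(z>75)&(z<83)&(b[...,1]>-90)&(b[...,1]<60)&(b[...,0]<-36)&(b[...,0]>-70);r=b[k]
  for y0 in range(-60,40,15):
    s=r[abs(r[:,1]-y0)<5,0]
    if len(s):print(y0,s.min().round(1),np.median(s).round(1),s.max().round(1))
  for lo,hi in((190,204),):
    k=(z>lo)&(z<hi)&(abs(b[...,1])<30)&(abs(b[...,0]+10)<30);r=b[k]
    if len(r):print(len(r),cv2.minEnclosingCircle(r.astype(np.float32)))
  cv2.imwrite(f"pics/{n}7.png",c["img"][:,:,::-1])
  if n=="wrist":cv2.imwrite("pics/w7c.png",cv2.resize(c["img"][100:300,180:460],None,fx=2.8,fy=2.8,interpolation=2)[:,:,::-1])
E
```

```text
t 26.05 pos [ 499.2 -300.2  283.2] yaw -167.11 tilt [ 1.e-04  5.e-04 -1.e+00] F [-0.1 -0.   0. ] w 32.0 0.0
d [-46.9  -0.4 185.2] rot [0.0005 0.0002 0.    ]
wrist 192 ((-47.92532730102539, -67.8145523071289), 8.035116195678711)
-60 -54.1 -49.6 -41.4
-45 -53.8 -47.0 -37.3
-30 -53.8 -48.1 -41.8
-15 -53.6 -48.1 -41.5
0 -53.9 -48.3 -41.6
15 -53.9 -48.3 -41.6
30 -54.5 -48.1 -41.2
side 70 ((-47.78582763671875, -68.99390411376953), 8.16777515411377)
-60 -54.1 -53.3 -52.9
-45 -54.4 -51.2 -48.4
-30 -54.1 -48.6 -41.7
-15 -53.8 -48.9 -41.6
0 -53.5 -48.5 -42.3
15 -54.3 -48.4 -42.3
30 -55.2 -48.6 -42.5
83 ((-9.376516342163086, -1.526079773902893), 9.035745620727539)
```

View pics/w7c.png

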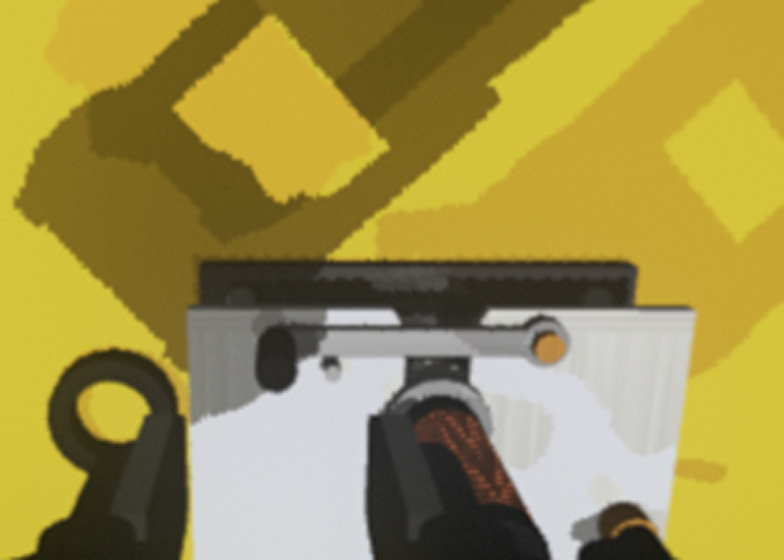

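The crop shows the keeper bar parallel to the plate's front edge, from the hinge at (548,345) to the knob at (275,360), touching its stop pin at (332,368). The coil's collar is behind it at (440,400). The knob is at bracket (-47.9, -67.8), so the angle is about 0. The force at the stop rose to about 10 N, and the robot is now clear.

```bash
python3 -c "
from plant import env
print(env.close_job())"
```

```text
the job is handed in; nothing more can be done
None
```

The tall coil is fully home and upright in the slot with its collar on the plate. The keeper is shut against its stop, nothing else was touched, and I handed the job in at about 26 s with the robot clear; no verdict came back.

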